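# Refit the pantry tray's divider and put the tray away

## Robot

A 7-joint arm with a two-finger parallel gripper is mounted at the origin on the work surface. World frame = base frame: x ahead of the robot, y to its left, z up, the work surface at z = 0. Lengths are in m, angles in degrees, forces in N, time in s.
With the tool pointing down it reaches from about 0.425 to 0.875 m from the base axis. Payload 4.7 kg.
Tool frame: the origin (TCP) lies at the very end of the fingers, on their centre line; the grasp point (between the pads) lies 19 mm behind it; z points along the fingers, y is the line along which they close (so a half turn about z gives the same grasp; the last joint's range is limited). The gripper opens to 85 mm and grips with 20 to 120 N. Pads are 22 mm wide; open, the fingers measure 114 mm over their backs; the gripper's body (76 mm by 85 mm) begins 54 mm behind the grasp point. The pads swing forward as they close: fully open they stand 13 mm farther back than shut.
Start: joints at [71.052, 18.392, -4.016, 83.108, 1.295, 78.541, -3.26], TCP at [0.22, -0.612, 0.231] pointing down, gripper open.
Joint ranges: [-163.93, 163.93], [-17.29, 119.83], [-79.2, 71.16], [3.27, 140.29], [-89.18, 269.18], [5.43, 117.66], [-154.24, 154.24]. Speed limits (degrees/s): [147.25, 147.25, 180, 180, 180, 180, 180].

## Interface

Orientations are given as [roll, pitch, yaw] about the fixed x, y, z axes, in that order (R = Rz(yaw) Ry(pitch) Rx(roll)).
In Python, from plant import manip gives the robot as it stands. The module is installed in compiled form; this text tells all that it offers.
- The arm moves only by the tool drive_tool, never from a script. Its argument "moves" is a list of rows, each an object of numbers: "hand": the opening, from 0 (shut) to 1 (fully open); "x", "y", "z": the shift along the tool's x, y, z in units of 10 cm (1.0 is 10 cm); "wx", "wy", "wz": the turn, a rotation vector about the tool's x, y, z in units of 2 pi rad (1.0 is 2 pi rad). In form: [{"hand": .., "x": .., "y": .., "z": .., "wx": .., "wy": .., "wz": ..}, ...]. A call has 1 to 20 rows; each row is the pose to reach, as a shift and turn from the pose commanded when the call began, along the tool's axes at that moment, turning the shorter way round; what a row does not reach only later rows make up. A row lasts 1/10 s, in which the tool goes at most 50 mm and 8.59 degrees, less where a joint would pass 70% of its speed; a pose out of reach is approached as far as the arm can. A call with a number of a shift or a turn outside -1 to 1 is refused whole. A call with a gripper value outside its range is refused whole. The fingers move at their own pace and stop on an object; "grip_force" is the grip in N (left out, the last holds). Time passes only in rows, so rows that repeat a pose let the fingers close. It gives the time, the measured TCP pose, the force, the opening and the grip force at its end, in the units of the state.
- manip.get_obs(): the state, without advancing time (a new reading comes with each control period).
- manip.snapshot(name): name is "side" or "top"; returns (picture, depth): 400x640x3 uint8, red, green, blue; 400x640 float32, m along the optical axis (not along the pixel's ray), 0 where there is no reading.
- manip.camera_info(name): a dict with "vfov" (degrees; the focal length in pixels is half the picture's height over the tangent of half this angle, whatever the lens; pixels are square), "cx", "cy" (the principal point, pixels), "view" (4x4, takes a point from world to camera coordinates). Camera axes: x right, y down, z forward; pixel columns grow to the right and rows downward; lengths in m; the calibration is good to about 2 mm. A picture is of the moment at which its call begins. camera_info takes no time and is no camera call.
- manip.close_job(): hands the job in; it is judged then, once.
The state is a dict: "time_s": time; "joint_positions": joint angles; "dq": joint speeds; "effort": joint torques, N m; "eef_pos": TCP position; "eef_rot": TCP orientation; "ft_force": force on the tool from outside, world axes, zero at the start; "wrist_torque": the same for the moment, N m; "width": finger opening in m; "grip_force": force on a finger pad.
Only numpy, scipy, OpenCV 4.12 (cv2) and the standard library are available. Lean on these libraries where they do the work, as an engineer would, in place of code of your own. Each camera call takes 0.05 s, during which the arm holds its last target. There are 200 camera calls.

## Task

Take the smaller of the two boards leaning on the easel stand (the tray divider) and stand it upright in the slot that runs across the middle of the wooden tray, fully down on the tray floor; the slot's exact place along the tray differs, so find it by eye or by feel. Then slide the tray, with the divider in it, all the way into the bay of the low dark storage unit until it meets the back, and let go. Leave the larger board on its stand, and do not shift or tip the jar and the mug.

Things in the scene. Friction and masses are not known exactly. Their poses are not given: they have to be found in the camera images.
- divider: Tray divider: plain light-wood panel 10 mm thick (its x), 106 mm long (its y), 75 mm high (its z, foot to top edge), about 90 g. Origin: centre of its foot edge. Leans 0.52 rad (30 deg) off vertical at either of the stand's two places; the upper 37 mm of both faces are clear of the stand, so it can be pinched by its top edge along its own plane. Both faces alike.
- board: Larger board of the same wood leaning on the other place of the stand: 10 mm thick (x), 125 mm wide (y), 140 mm high (z). Origin: centre of its foot edge. To be left there.
- stand: Fixed wooden easel, 330 mm long (its y), base 110 mm wide. Origin: mid-length at table height, below the boards' feet. The feet rest on a ledge 30 mm above the table, at y about +80 and -80 mm; boards lean towards its own -x against a back 38 mm high measured along them; a 7 mm lip keeps their feet in.
- tray: Loose wooden tray, about 0.45 kg, 180 mm long (its x), 124 mm wide (its y), walls 45 mm high, 6 mm thick; floor 6 mm thick, covered by a 30 mm insert with one slot across it and, at each end, a block 38 mm high. Origin: centre of its underside, on the table. +x is the end that enters the bay, -x the end with the pull bar. Stands before the bay, a little turned and shifted.
- tray_mid (a point): Point on the tray's centre line, 36 mm above its underside, level with the top of the insert that fills the tray. The insert's slot runs across the tray (its y, full 112 mm inside width): 12.5 mm wide (tray x), square edges, 30 mm deep to the tray floor. Its centre lies within 12 mm to either side of this point along tray x; this is not reported. The insert takes over 20 N to shift.
- tray_pull (a point): Middle of the tray's pull bar: a level steel bar 10 mm thick and 80 mm long (along the tray's y), 38 mm above the table, 35 mm out from the tray's -x end. It can be pinched from above.
- bay: Fixed low dark-wood unit, walls waxed (slick), 192 mm deep (its x, +x into the bay), 172 wide (y), 98 high. Bay open on its -x face, no floor (tray slides on the table), 131 mm wide, flaring to about 148 over the first 27 mm; ceiling at 88 mm, so a raised divider cannot pass. The back stops the tray with its -x end flush with the front: tray origin 6 mm to -x of this origin (centre of underside).
- bay_mouth (a point): Middle of the bay's opening, in the plane of the unit's front face, 30 mm above the table.
- jar: Glass food jar with steel lid, 90 mm across, 119 mm high, loose. Origin: centre of its underside. Bystander.
- mug: White mug, 80 mm across, 85 mm high, loose. Origin: centre of its underside. Bystander.
There are look-alikes about, which are no part of the job. What is shaped like the divider but red is not meant.

How it is judged:
By the outcome, as a careful person would: the job done as asked, in the order asked, and still so for the second after the job is handed in, with the robot touching nothing.
It also fails if it takes over 72 s, if anything falls off the work surface, if the arm or the gripper's body presses on something with over 40 N, if the wrist force passes 120 N, or if a joint passes its speed limit or range.

## Working session

There is one attempt and no reset: what is moved stays moved. The work goes in short steps, Python scripts to look and compute and a tool call to move; the robot and the scene stay as the last step left them, time stands still between calls to the robot, and variables do not carry over. Pictures are saved under pics/ and viewed, at most 10 in all, crops included, and the job is handed in when it is done.

Besides the shell and the picture viewer there is one more tool, called as name(argument=value, ...) on one line, values as JSON. drive_tool: Moves the arm, as the interface text tells. Shifts and turns lie within -1 to 1; 1 stands for 10 cm of shift or 2 pi rad of turn. Its arguments: {"type":"object","properties":{"moves":{"type":"array"},"grip_force":{"type":"number"}},"required":["moves"]}

```bash
mkdir -p pics
cat > h.py <<'E'
import numpy as np, cv2
from plant import manip
from scipy.spatial.transform import Rotation as R
def cam(n):
    i=manip.camera_info(n); f=200/np.tan(np.radians(i["vfov"])/2)
    return f,i["cx"],i["cy"],np.array(i["view"])
def cloud(n,d):
    f,cx,cy,V=cam(n); v,u=np.mgrid[0:400,0:640]
    P=np.stack([(u-cx)/f*d,(v-cy)/f*d,d],-1)
    W=(P-V[:3,3])@V[:3,:3]   # R^T (p - t)
    W[d==0]=np.nan
    return W
def snap(n,tag):
    p,d=manip.snapshot(n); cv2.imwrite(f"pics/{tag}.png",p[:,:,::-1]); np.savez(f"{tag}.npz",p=p,d=d,W=cloud(n,d)); return p,d
E
python3 - <<'E'
from h import *
print({k:v for k,v in manip.get_obs().items()})
for n in("side","top"):
    snap(n,n+"0"); i=manip.camera_info(n); print(n,i)
E
```

```text
{'time_s': 0.0, 'joint_positions': array([71.05152966, 18.44041632, -4.01552095, 83.17562935,  1.2946339 ,
       78.54083277, -3.25950317]), 'dq': array([0.0154477 , 0.03402363, 0.04062244, 0.05086855, 0.05449688,
       0.04879666, 0.02571854]), 'effort': array([ 8.85656009e-04, -4.93576670e+01, -3.81921278e-01, -3.14332974e+01,
        1.29248056e-02,  1.12513779e-02, -1.73605480e-05]), 'eef_pos': array([ 0.21948401, -0.61124389,  0.23020175]), 'eef_rot': array([-1.79888346e+02,  5.42905490e-03,  1.97586552e+01]), 'ft_force': array([-0.93372127,  0.13495156, -0.47888772]), 'wrist_torque': array([-0.03083618,  0.03484174, -0.00059149]), 'grip_force': 0.0, 'width': 0.08536986087710217}
side {'vfov': 57.38518476679922, 'cx': 320.17137070977935, 'cy': 192.9824143078974, 'view': array([[-0.88009341, -0.47464531,  0.01214184,  0.47173799],
       [-0.3718065 ,  0.67305343, -0.63934264,  0.30895132],
       [ 0.29528888, -0.56719566, -0.76882609,  0.87393483],
       [ 0.        ,  0.        ,  0.        ,  1.        ]])}
top {'vfov': 43.89760847905514, 'cx': 322.95400561610376, 'cy': 193.42836949327474, 'view': array([[-0.002039  , -0.99997893, -0.0061636 , -0.07591138],
       [-0.98298273,  0.00313644, -0.18367119,  0.58593464],
       [ 0.18368665,  0.00568421, -0.98296841,  1.04605227],
       [ 0.        ,  0.        ,  0.        ,  1.        ]])}
```

View pics/top0.png

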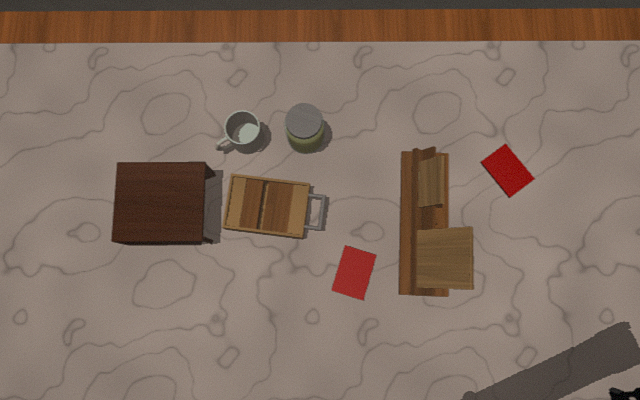

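View pics/side0.png

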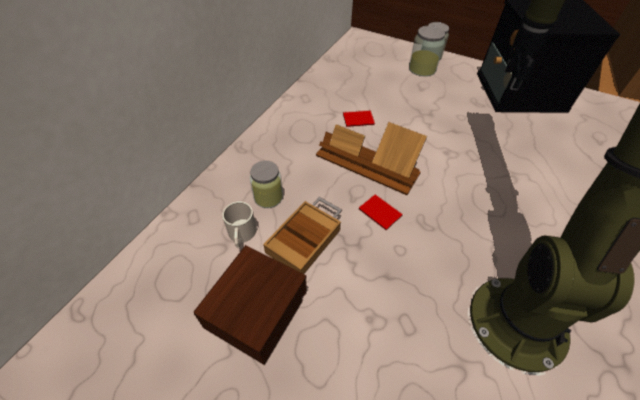

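The top view shows the bay at (160,203), the tray at (267,205) with its slot near column 263 and pull bar at (317,212). The divider is at (430,180), the larger board at (445,258), and the mug and jar are at (242,132) and (304,128). I'll zoom in to measure.

Run:
```python
from h import *
z=np.load("top0.npz");W=z["W"];p=z["p"]
c=cv2.resize(p[140:300,215:480],None,fx=3,fy=3,interpolation=cv2.INTER_CUBIC)
cv2.imwrite("pics/crop1.png",c[:,:,::-1])
np.set_printoptions(precision=4,suppress=True)
def rows(v,us): 
    for u in us: print(v,u,W[v,u].round(4),p[v,u])
print("table",W[330,250]); 
print("divider row180");rows(180,range(400,452,2))
print("tray row 206");rows(207,range(196,334,3))
```

```text
table [ 0.2882  0.0856 -0.0034]
divider row180
180 400 [ 0.6263 -0.2566  0.0042] [122 109 100]
180 402 [ 0.6249 -0.2603  0.0105] [95 62 29]
180 404 [ 0.6244 -0.2645  0.0128] [100  63  43]
180 406 [ 0.6256 -0.2701  0.0072] [90 63 39]
180 408 [ 0.6246 -0.2739  0.0119] [101  66  41]
180 410 [ 0.6248 -0.2787  0.0108] [101  71  45]
180 412 [ 0.6199 -0.2793  0.0336] [83 59 35]
180 414 [ 0.6182 -0.2824  0.0415] [80 53 32]
180 416 [ 0.6182 -0.2869  0.0415] [88 57 33]
180 418 [ 0.6196 -0.2927  0.0345] [91 69 47]
180 420 [ 0.6186 -0.2963  0.0392] [104  78  52]
180 422 [ 0.6178 -0.3     0.0432] [103  79  51]
180 424 [ 0.6165 -0.3034  0.0489] [112  86  58]
180 426 [ 0.6149 -0.3063  0.0564] [103  77  50]
180 428 [ 0.6135 -0.3094  0.0628] [94 72 48]
180 430 [ 0.6123 -0.3126  0.0682] [97 74 40]
180 432 [ 0.6109 -0.3156  0.0747] [96 74 45]
180 434 [ 0.6098 -0.3188  0.0799] [93 70 41]
180 436 [ 0.609  -0.3223  0.0834] [92 70 46]
180 438 [ 0.6077 -0.3253  0.0894] [97 73 45]
180 440 [ 0.6056 -0.3273  0.0991] [109  79  55]
180 442 [ 0.6071 -0.3332  0.0922] [113  85  50]
180 444 [ 0.6231 -0.3557  0.0174]
[... 1538 characters left out ...]
0.5588 -0.0009  0.0336] [103  69  38]
207 292 [ 0.5583 -0.0079  0.0367] [136 107  69]
207 295 [ 0.558  -0.0147  0.0383] [136 106  69]
207 298 [ 0.5578 -0.0215  0.0396] [136 106  67]
207 301 [ 0.5585 -0.028   0.0346] [137 107  69]
207 304 [ 0.5568 -0.0352  0.0456] [134 102  67]
207 307 [ 0.5639 -0.0401  0.0008] [77 62 49]
207 310 [ 0.5643 -0.047  -0.0022] [86 75 71]
207 313 [ 0.5632 -0.0541  0.0044] [154 137 125]
207 316 [ 0.5649 -0.0608 -0.0063] [146 127 118]
207 319 [ 0.5636 -0.0679  0.0018] [132 119 110]
207 322 [ 0.557  -0.0752  0.0435] [104  95  90]
207 325 [ 0.5637 -0.0818  0.0012] [80 70 63]
207 328 [ 0.5642 -0.0888 -0.0021] [124 110 100]
207 331 [ 0.5641 -0.0957 -0.0016] [146 132 121]
```

View pics/crop1.png

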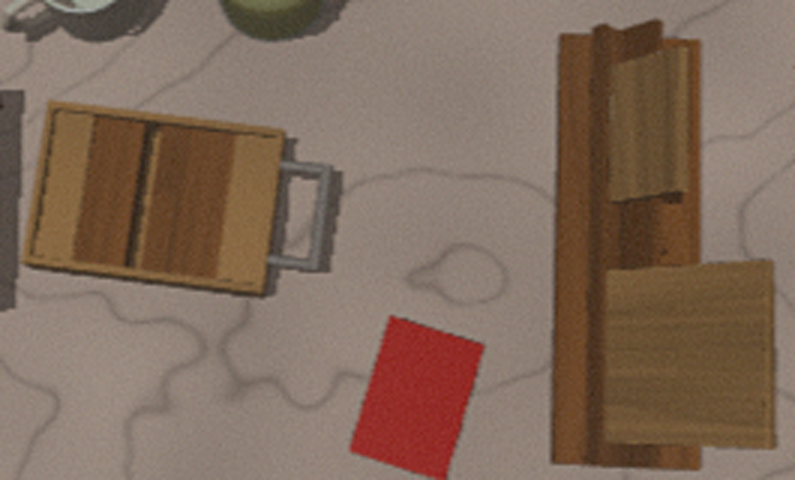

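The crop shows the tray's rim corners at about (50,101), (287,131), (265,293) and (24,264). The slot runs (151,122)–(131,267), the bar is at x≈323, and the divider face runs from (612,60) to (685,190) with its top edge at right.

```bash
cat >> h.py <<'E'
def px2w(n,uv,z):
    f,cx,cy,V=cam(n); uv=np.atleast_2d(np.float64(uv)); C=-V[:3,:3].T@V[:3,3]
    D=np.c_[(uv[:,0]-cx)/f,(uv[:,1]-cy)/f,np.ones(len(uv))]@V[:3,:3]
    return C+D*((np.asarray(z)-C[2])/D[:,2])[:,None]
def w2px(n,P):
    f,cx,cy,V=cam(n); q=np.atleast_2d(P)@V[:3,:3].T+V[:3,3]
    return np.c_[q[:,0]/q[:,2]*f+cx,q[:,1]/q[:,2]*f+cy]
def avg(n,k):
    s=[manip.snapshot(n) for _ in range(k)]
    return np.mean([a[0] for a in s],0).astype(np.float32), np.median([a[1] for a in s],0)
def rect(n,img,o,yaw,z,xs,ys):
    # sample img on horizontal plane z, local frame at o (xy) with yaw deg
    c,s=np.cos(np.radians(yaw)),np.sin(np.radians(yaw)); X,Y=np.meshgrid(xs,ys)
    P=np.c_[(o[0]+c*X-s*Y).ravel(),(o[1]+s*X+c*Y).ravel(),np.full(X.size,z)]
    m=w2px(n,P).astype(np.float32).reshape(X.shape+(2,))
    return cv2.remap(img,m[...,0].copy(),m[...,1].copy(),cv2.INTER_CUBIC)
E
python3 - <<'E'
from h import *
np.set_printoptions(precision=4,suppress=True,linewidth=150)
img,d=avg("top",8); np.savez("avg0.npz",img=img,d=d); W=cloud("top",d)
cr=lambda q:(np.array(q)+.5)/3-.5+[215,140]
T=px2w("top",cr([(50,101),(287,131),(265,293),(24,264)]),.045);print("tray",T)
o=T.mean(0)[:2]; ax=(T[0]+T[3]-T[1]-T[2])[:2]; yaw=np.degrees(np.arctan2(ax[1],ax[0])); ay=(T[3]+T[2]-T[0]-T[1])[:2]
print("c",o,"yaw",yaw, np.linalg.norm(ax)/2,np.linalg.norm(ay)/2,np.degrees(np.arctan2(ay[1],ay[0])))
print("bar",px2w("top",cr([(330,167),(317,270)]),.043))
# bay
m=(W[...,2]>.085)&(W[...,1]>.12); m=cv2.morphologyEx(m.astype(np.uint8),cv2.MORPH_OPEN,np.ones((3,3)))
ys,xs=np.nonzero(m); B=px2w("top",np.c_[xs,ys],.098)[:,:2].astype(np.float32)
print("bay",cv2.minAreaRect(B*1000))
for bx in (125,145,165,185):  # top/bottom rows
    r=np.nonzero(m[:,bx])[0];print(px2w("top",[(bx,r.min()-.5),(bx,r.max()+.5)],.098)[:,:2].ravel())
for by in (170,185,200,215,230):
    r=np.nonzero(m[by])[0];print(px2w("top",[(r.min()-.5,by),(r.max()+.5,by)],.098)[:,:2].ravel())
# divider plane
poly=cr([(622,66),(680,56),(678,185),(620,192)]).round().astype(np.int32)
mk=np.zeros((400,640),np.uint8);cv2.fillPoly(mk,[poly],1);P=W[(mk>0)&(d>0)];c=P.mean(0);n=np.linalg.svd(P-c)[2][2];n*=np.sign(n[2]);print("div c",c,"n",n,"lean",np.degrees(np.arcsin(n[2])),"yaw n",np.degrees(np.arctan2(n[1],n[0])))
print("top front edge",px2w("top",cr([(687,45),(685,190)]),.0975),"foot vis",px2w("top",cr([(612,60),(612,200)]),.045))
poly=cr([(625,285),(760,275),(760,430),(620,430)]).round().astype(np.int32)
mk[:]=0;cv2.fillPoly(mk,[poly],1);P=W[(mk>0)&(d>0)];n=np.linalg.svd(P-P.mean(0))[2][2];print("board n",n*np.sign(n[2]))
print("stand edges",px2w("top",cr([(558,35),(552,462),(700,40),(699,468)]),.012))
print("table z",np.nanmedian(W[310:380,50:300,2]))
q=rect("top",img,o,yaw,.036,np.arange(-.1,.1,.0005),np.arange(-.07,.07,.0005));cv2.imwrite("pics/tray_rect.png",cv2.resize(q,None,fx=1.6,fy=1.6)[:,:,::-1].clip(0,255))
for a,b in((-.045,-.025),(-.01,.01),(.025,.045)):
    l=rect("top",img,o,yaw,.036,np.arange(-.03,.031,.001),np.arange(a,b,.001)).mean((0,2));print(a,l.round().astype(int))
E
```

```text
tray [[ 0.6342  0.1291  0.045 ]
 [ 0.6106 -0.0491  0.045 ]
 [ 0.4893 -0.0333  0.045 ]
 [ 0.5112  0.1444  0.045 ]]
c [0.5613 0.0478] yaw 82.7203066225858 0.17938303447802723 0.12309913239345466 172.75315418832812
bar [[ 0.5834 -0.0812  0.043 ]
 [ 0.5064 -0.0714  0.043 ]]
bay ((562.5001831054688, 272.05255126953125), (193.40858459472656, 170.35191345214844), 89.85160064697266)
[0.649  0.3493 0.4764 0.337 ]
[0.6488 0.3061 0.4763 0.295 ]
[0.6487 0.2628 0.4762 0.2531]
[0.6485 0.2196 0.4761 0.2112]
[0.6302 0.3685 0.6295 0.1767]
[0.5973 0.3681 0.5966 0.1753]
[0.5647 0.3678 0.5641 0.1761]
[0.5325 0.3675 0.532  0.1748]
[0.5007 0.3672 0.5002 0.1755]
div c [ 0.6082 -0.3143  0.072 ] n [0.0427 0.8614 0.5061] lean 30.40654149055005 yaw n 87.16207774289515
top front edge [[ 0.6618 -0.3381  0.0975]
 [ 0.5562 -0.3318  0.0975]] foot vis [[ 0.6644 -0.294   0.045 ]
 [ 0.5576 -0.29    0.045 ]]
board n [0.0368 0.7566 0.6528]
stand edges [[ 0.6931 -0.2591  0.012 ]
 [ 0.367  -0.2446  0.012 ]
 [ 0.6887 -0.3693  0.012 ]
 [ 0.3624 -0.3529  0.012 ]]
table z -0.0011506151153546271
-0.045 [71 71 71 71 71 71 72 72 72 72 72 71 69 67 66 66 66 66 67 67 67 66 66 65 65 65 67 68 68 67 66 65 66 68 75 84 93 97 94 86 74 64 56 51 45 41 42 48 58
 67 73 76 75 74 73 73 72 72 71 71 70]
-0.01 [70 70 70 69 69 69 70 71 71 72 71 70 68 66 65 64 64 65 66 67 68 69 68 68 67 68 69 70 70 69 68 67 66 68 73 83 91 96 94 86 74 63 56 52 46 41 42 48 58
 66 72 75 76 75 74 74 73 73 72 72 71]
0.025 [71 70 69 69 69 69 70 70 71 72 72 71 69 67 64 63 64 66 69 71 72 71 70 69 69 70 70 71 71 71 71 70 70 71 75 82 90 95 94 87 76 65 57 51 46 42 42 48 57
 66 73 76 77 77 76 75 75 75 74 73 72][ WARN:0@5.342] global loadsave.cpp:1063 imwrite_ Unsupported depth image for selected encoder is fallbacked to CV_8U.
```

View pics/tray_rect.png

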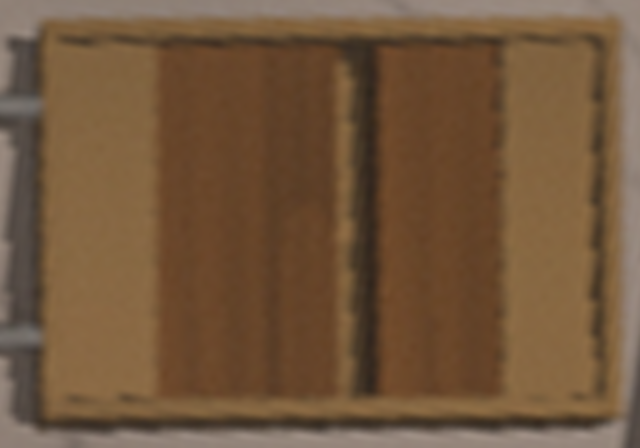

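```bash
cat >> h.py <<'E'
def pose():
    o=manip.get_obs(); return o["eef_pos"],R.from_euler("xyz",o["eef_rot"],degrees=True)
def mk(xyaw,tilt=0,):   # tool x horizontal at xyaw; tilt about tool x (deg)
    return R.from_euler("z",xyaw,degrees=True)*R.from_euler("x",180,degrees=True)*R.from_euler("x",tilt,degrees=True)
def plan(wps,start=None):
    p,r=start or pose()
    for (q,s) in wps:
        q=np.array(q); t=r.inv().apply(q-p)*10; w=(r.inv()*s).as_rotvec()/(2*np.pi)
        n=max(np.linalg.norm(t)/.5,np.linalg.norm(w)*360/8.59)
        print("xyz",t.round(3),"w",w.round(4),"rows>=%.1f"%n)
        p,r=q,s
E
python3 - <<'E'
from h import *
G=mk(-2.8,30); print(G.as_matrix().round(3))
d=G.as_matrix()[:,2]; t=np.array([.6108,-.317,.0673])
print(d,t-.1*d)
S0=mk(19.76)
p=t-.1*d
plan([((.28,-.55,.24),S0),((.36,-.49,.24),S0),((.44,-.44,.24),S0),((.53,-.40,.22),mk(-2.8)),(p,G)])
E
```

```text
[[ 0.999 -0.042  0.024]
 [-0.049 -0.865  0.499]
 [-0.    -0.5   -0.866]]
[ 0.02442488  0.49940307 -0.8660254 ] [ 0.60835751 -0.36694031  0.15390254]
xyz [ 0.777 -0.377 -0.087] w [ 0.  0. -0.] rows>=1.7
xyz [ 0.956 -0.294 -0.   ] w [0. 0. 0.] rows>=2.0
xyz [ 0.922 -0.2   -0.   ] w [0. 0. 0.] rows>=1.9
xyz [ 0.982 -0.072  0.2  ] w [ 0.     -0.      0.0627] rows>=2.6
xyz [ 0.766 -0.368  0.661] w [ 0.0833 -0.     -0.    ] rows>=3.5
```

drive_tool(moves=[{"hand": 1, "x": 0.777, "y": -0.377, "z": -0.087}, {"hand": 1, "x": 0.777, "y": -0.377, "z": -0.087}, {"hand": 1, "x": 0.777, "y": -0.377, "z": -0.087}, {"hand": 1, "x": 0.777, "y": -0.377, "z": -0.087}])

```text
invalid input
```

drive_tool(moves=[{"hand": 1, "x": 0.956, "y": -0.294}, {"hand": 1, "x": 0.956, "y": -0.294}, {"hand": 1, "x": 0.956, "y": -0.294}, {"hand": 1, "x": 0.956, "y": -0.294}])

```text
invalid input
```

drive_tool(moves=[{"hand": 1, "x": 0.922, "y": -0.2}, {"hand": 1, "x": 0.922, "y": -0.2}, {"hand": 1, "x": 0.922, "y": -0.2}, {"hand": 1, "x": 0.922, "y": -0.2}])

```text
invalid input
```

drive_tool(moves=[{"hand": 1, "x": 0.982, "y": -0.072, "z": 0.2, "wz": 0.0627}, {"hand": 1, "x": 0.982, "y": -0.072, "z": 0.2, "wz": 0.0627}, {"hand": 1, "x": 0.982, "y": -0.072, "z": 0.2, "wz": 0.0627}, {"hand": 1, "x": 0.982, "y": -0.072, "z": 0.2, "wz": 0.0627}, {"hand": 1, "x": 0.982, "y": -0.072, "z": 0.2, "wz": 0.0627}])

```text
invalid input
```

drive_tool(moves=[{"hand": 1, "x": 0.777, "y": -0.377, "z": -0.087, "wx": 0, "wy": 0, "wz": 0}, {"hand": 1, "x": 0.777, "y": -0.377, "z": -0.087, "wx": 0, "wy": 0, "wz": 0}, {"hand": 1, "x": 0.777, "y": -0.377, "z": -0.087, "wx": 0, "wy": 0, "wz": 0}, {"hand": 1, "x": 0.777, "y": -0.377, "z": -0.087, "wx": 0, "wy": 0, "wz": 0}])

```text
time_s: 0.9
eef_pos: [0.2811, -0.5495, 0.2405]
eef_rot: [179.9, 0.0, 19.9]
ft_force: [0.0, -1.0, -0.3]
width: 0.0856
grip_force: 0.0
```

drive_tool(moves=[{"hand": 1, "x": 0.956, "y": -0.294, "z": 0, "wx": 0, "wy": 0, "wz": 0}, {"hand": 1, "x": 0.956, "y": -0.294, "z": 0, "wx": 0, "wy": 0, "wz": 0}, {"hand": 1, "x": 0.956, "y": -0.294, "z": 0, "wx": 0, "wy": 0, "wz": 0}, {"hand": 1, "x": 0.956, "y": -0.294, "z": 0, "wx": 0, "wy": 0, "wz": 0}])

```text
time_s: 1.3
eef_pos: [0.3603, -0.49, 0.2399]
eef_rot: [180.0, 0.0, 19.8]
ft_force: [-1.5, -0.5, 0.3]
width: 0.0852
grip_force: 0.0
```

drive_tool(moves=[{"hand": 1, "x": 0.922, "y": -0.2, "z": 0, "wx": 0, "wy": 0, "wz": 0}, {"hand": 1, "x": 0.922, "y": -0.2, "z": 0, "wx": 0, "wy": 0, "wz": 0}, {"hand": 1, "x": 0.922, "y": -0.2, "z": 0, "wx": 0, "wy": 0, "wz": 0}, {"hand": 1, "x": 0.922, "y": -0.2, "z": 0, "wx": 0, "wy": 0, "wz": 0}])

```text
time_s: 1.7
eef_pos: [0.4393, -0.4412, 0.2396]
eef_rot: [180.0, 0.1, 19.7]
ft_force: [-1.3, -1.3, 0.3]
width: 0.0852
grip_force: 0.0
```

drive_tool(moves=[{"hand": 1, "x": 0.982, "y": -0.072, "z": 0.2, "wx": 0, "wy": 0, "wz": 0.0627}, {"hand": 1, "x": 0.982, "y": -0.072, "z": 0.2, "wx": 0, "wy": 0, "wz": 0.0627}, {"hand": 1, "x": 0.982, "y": -0.072, "z": 0.2, "wx": 0, "wy": 0, "wz": 0.0627}, {"hand": 1, "x": 0.982, "y": -0.072, "z": 0.2, "wx": 0, "wy": 0, "wz": 0.0627}, {"hand": 1, "x": 0.982, "y": -0.072, "z": 0.2, "wx": 0, "wy": 0, "wz": 0.0627}])

```text
time_s: 2.2
eef_pos: [0.5275, -0.4035, 0.2199]
eef_rot: [179.9, 0.1, -3.0]
ft_force: [-0.2, 0.2, 0.4]
width: 0.0856
grip_force: 0.0
```

drive_tool(moves=[{"hand": 1, "x": 0.766, "y": -0.368, "z": 0.661, "wx": 0.0833, "wy": 0, "wz": 0}, {"hand": 1, "x": 0.766, "y": -0.368, "z": 0.661, "wx": 0.0833, "wy": 0, "wz": 0}, {"hand": 1, "x": 0.766, "y": -0.368, "z": 0.661, "wx": 0.0833, "wy": 0, "wz": 0}, {"hand": 1, "x": 0.766, "y": -0.368, "z": 0.661, "wx": 0.0833, "wy": 0, "wz": 0}, {"hand": 1, "x": 0.766, "y": -0.368, "z": 0.661, "wx": 0.0833, "wy": 0, "wz": 0}, {"hand": 1, "x": 0.766, "y": -0.368, "z": 0.661, "wx": 0.0833, "wy": 0, "wz": 0}, {"hand": 1, "x": 0.766, "y": -0.368, "z": 0.661, "wx": 0.0833, "wy": 0, "wz": 0}])

```text
time_s: 2.9
eef_pos: [0.6087, -0.367, 0.156]
eef_rot: [-150.2, -0.1, -2.8]
ft_force: [-1.3, 0.8, 0.8]
width: 0.0856
grip_force: 0.0
```

Run:
```python
from h import *
o=manip.get_obs();print(o["time_s"],o["eef_pos"],o["eef_rot"],o["joint_positions"],G:=mk(-2.8,30).as_euler("xyz",degrees=True))
G=mk(-2.8,30);t=np.array([.6108,-.317,.0673])
plan([(t,G)])
```

```text
2.9 [ 0.60866044 -0.36702056  0.15601009] [-1.50170149e+02 -1.46736041e-01 -2.77295094e+00] [ 49.64363506  43.15075893 -16.59442891  61.89792533 -13.51052543
  92.86031713 -55.70655211] [-1.50000000e+02 -1.27222187e-14 -2.80000000e+00]
xyz [-0.005  0.007  1.019] w [ 0.0005 -0.0003  0.0003] rows>=2.0
```

drive_tool(moves=[{"hand": 0.6, "x": 0, "y": 0, "z": 0.25, "wx": 0, "wy": 0, "wz": 0}, {"hand": 0.6, "x": 0, "y": 0, "z": 0.5, "wx": 0, "wy": 0, "wz": 0}, {"hand": 0.6, "x": 0, "y": 0, "z": 0.7, "wx": 0, "wy": 0, "wz": 0}, {"hand": 0.6, "x": 0, "y": 0, "z": 0.85, "wx": 0, "wy": 0, "wz": 0}, {"hand": 0.6, "x": 0, "y": 0, "z": 0.95, "wx": 0, "wy": 0, "wz": 0}, {"hand": 0.6, "x": 0, "y": 0, "z": 1.0, "wx": 0, "wy": 0, "wz": 0}, {"hand": 0.6, "x": 0, "y": 0, "z": 1.0, "wx": 0, "wy": 0, "wz": 0}])

```text
time_s: 3.6
eef_pos: [0.6109, -0.3169, 0.0675]
eef_rot: [-150.0, -0.0, -2.8]
ft_force: [-0.2, 0.2, -0.1]
width: 0.051
grip_force: 0.0
```

Run:
```python
from h import *
p,d=snap("side","s1"); q,_=snap("top","t1")
a=cv2.resize(p[80:220,280:480],None,fx=3,fy=3); b=cv2.resize(q[120:320,380:500],(252,420))
cv2.imwrite("pics/c2.png",np.hstack([a[:,:540],b])[:,:,::-1])
plan([((.6108,-.317,.0673),mk(-2.8,30))])
```

```text
xyz [-0.004 -0.005  0.012] w [ 0.0002 -0.0002 -0.    ] rows>=0.0
```

View pics/c2.png

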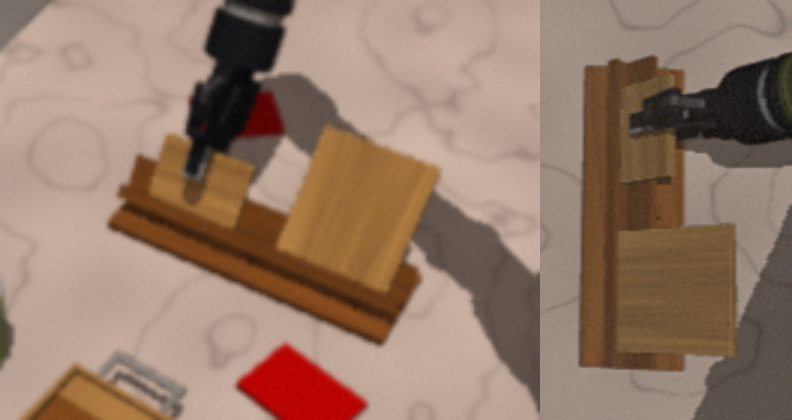

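The fingers straddle the divider near its middle, with the front finger at (200,165). The board is untouched, so I'm closing.

drive_tool(moves=[{"hand": 0, "x": 0, "y": 0, "z": 0.01, "wx": 0, "wy": 0, "wz": 0}, {"hand": 0, "x": 0, "y": 0, "z": 0.01, "wx": 0, "wy": 0, "wz": 0}, {"hand": 0, "x": 0, "y": 0, "z": 0.01, "wx": 0, "wy": 0, "wz": 0}, {"hand": 0, "x": 0, "y": 0, "z": 0.01, "wx": 0, "wy": 0, "wz": 0}, {"hand": 0, "x": 0, "y": 0, "z": 0.01, "wx": 0, "wy": 0, "wz": 0}, {"hand": 0, "x": 0, "y": 0, "z": 0.01, "wx": 0, "wy": 0, "wz": 0}, {"hand": 0, "x": 0, "y": 0, "z": 0.01, "wx": 0, "wy": 0, "wz": 0}, {"hand": 0, "x": 0, "y": 0, "z": 0.01, "wx": 0, "wy": 0, "wz": 0}], grip_force=50)

```text
time_s: 4.5
eef_pos: [0.611, -0.3172, 0.0667]
eef_rot: [-150.1, -0.0, -2.8]
ft_force: [0.2, -2.3, 2.1]
width: 0.0093
grip_force: 49.4
```

Run:
```python
from h import *
p,r=pose();print(manip.get_obs()["grip_force"],manip.get_obs()["ft_force"])
d=r.as_matrix()[:,2];a=p-.1*d;S=mk(-7.28)
plan([(a,r),((.60,-.30,.20),mk(-5)),((.59,-.205,.20),S),((.575,-.11,.20),S),((.565,-.02,.19),S),((.5627,.059,.14),S)])
```

```text
49.41954731941223 [ 0.24336302 -2.28075617  2.11816006]
xyz [ 0. -0. -1.] w [0. 0. 0.] rows>=2.0
xyz [-0.118 -0.809 -0.072] w [-0.0832  0.0015  0.0059] rows>=3.5
xyz [-0.182 -0.938 -0.   ] w [ 0.     -0.      0.0063] rows>=1.9
xyz [-0.269 -0.923 -0.   ] w [0. 0. 0.] rows>=1.9
xyz [-0.213 -0.88   0.1  ] w [0. 0. 0.] rows>=1.8
xyz [-0.123 -0.781  0.5  ] w [0. 0. 0.] rows>=1.9
```

drive_tool(moves=[{"hand": 0, "x": 0, "y": 0, "z": -0.1, "wx": 0, "wy": 0, "wz": 0}, {"hand": 0, "x": 0, "y": 0, "z": -0.3, "wx": 0, "wy": 0, "wz": 0}, {"hand": 0, "x": 0, "y": 0, "z": -0.6, "wx": 0, "wy": 0, "wz": 0}, {"hand": 0, "x": 0, "y": 0, "z": -1, "wx": 0, "wy": 0, "wz": 0}, {"hand": 0, "x": 0, "y": 0, "z": -1, "wx": 0, "wy": 0, "wz": 0}])

```text
time_s: 5.0
eef_pos: [0.6095, -0.3713, 0.1584]
eef_rot: [-150.4, -0.4, -3.0]
ft_force: [0.1, -0.2, 0.0]
width: 0.0093
grip_force: 49.1
```

drive_tool(moves=[{"hand": 0, "x": -0.12, "y": -0.81, "z": -0.07, "wx": -0.0832, "wy": 0.0015, "wz": 0.0059}, {"hand": 0, "x": -0.12, "y": -0.81, "z": -0.07, "wx": -0.0832, "wy": 0.0015, "wz": 0.0059}, {"hand": 0, "x": -0.12, "y": -0.81, "z": -0.07, "wx": -0.0832, "wy": 0.0015, "wz": 0.0059}, {"hand": 0, "x": -0.12, "y": -0.81, "z": -0.07, "wx": -0.0832, "wy": 0.0015, "wz": 0.0059}, {"hand": 0, "x": -0.12, "y": -0.81, "z": -0.07, "wx": -0.0832, "wy": 0.0015, "wz": 0.0059}, {"hand": 0, "x": -0.12, "y": -0.81, "z": -0.07, "wx": -0.0832, "wy": 0.0015, "wz": 0.0059}])

```text
time_s: 5.6
eef_pos: [0.5992, -0.2992, 0.1991]
eef_rot: [-179.9, 0.1, -4.9]
ft_force: [-0.7, 0.0, -1.0]
width: 0.0091
grip_force: 49.1
```

drive_tool(moves=[{"hand": 0, "x": -0.18, "y": -0.94, "z": 0, "wx": 0, "wy": 0, "wz": 0.0063}, {"hand": 0, "x": -0.18, "y": -0.94, "z": 0, "wx": 0, "wy": 0, "wz": 0.0063}, {"hand": 0, "x": -0.18, "y": -0.94, "z": 0, "wx": 0, "wy": 0, "wz": 0.0063}, {"hand": 0, "x": -0.18, "y": -0.94, "z": 0, "wx": 0, "wy": 0, "wz": 0.0063}])

```text
time_s: 6.0
eef_pos: [0.5895, -0.2052, 0.199]
eef_rot: [-179.9, 0.1, -7.3]
ft_force: [-0.5, -1.6, -0.8]
width: 0.0091
grip_force: 49.2
```

drive_tool(moves=[{"hand": 0, "x": -0.27, "y": -0.92, "z": 0, "wx": 0, "wy": 0, "wz": 0}, {"hand": 0, "x": -0.27, "y": -0.92, "z": 0, "wx": 0, "wy": 0, "wz": 0}, {"hand": 0, "x": -0.27, "y": -0.92, "z": 0, "wx": 0, "wy": 0, "wz": 0}, {"hand": 0, "x": -0.27, "y": -0.92, "z": 0, "wx": 0, "wy": 0, "wz": 0}])

```text
time_s: 6.4
eef_pos: [0.5748, -0.1114, 0.1994]
eef_rot: [-180.0, 0.1, -7.3]
ft_force: [0.2, -1.3, -1.1]
width: 0.0094
grip_force: 49.2
```

drive_tool(moves=[{"hand": 0, "x": -0.21, "y": -0.88, "z": 0.1, "wx": 0, "wy": 0, "wz": 0}, {"hand": 0, "x": -0.21, "y": -0.88, "z": 0.1, "wx": 0, "wy": 0, "wz": 0}, {"hand": 0, "x": -0.21, "y": -0.88, "z": 0.1, "wx": 0, "wy": 0, "wz": 0}, {"hand": 0, "x": -0.21, "y": -0.88, "z": 0.1, "wx": 0, "wy": 0, "wz": 0}])

```text
time_s: 6.8
eef_pos: [0.5654, -0.0219, 0.1894]
eef_rot: [180.0, 0.1, -7.4]
ft_force: [1.0, -1.1, -0.8]
width: 0.0094
grip_force: 49.2
```

Run:
```python
from h import *
S=mk(-7.28);print(pose()[1].as_euler("xyz",degrees=True))
plan([((.5627,.059,.15),S)])
```

```text
[ 1.79982125e+02  6.37956771e-02 -7.37115116e+00]
xyz [-0.131 -0.799  0.393] w [ 0.      0.0002 -0.0003] rows>=1.8
```

drive_tool(moves=[{"hand": 0, "x": -0.13, "y": -0.8, "z": 0.3, "wx": 0, "wy": 0, "wz": 0}, {"hand": 0, "x": -0.13, "y": -0.8, "z": 0.3, "wx": 0, "wy": 0, "wz": 0}, {"hand": 0, "x": -0.13, "y": -0.8, "z": 0.5, "wx": 0, "wy": 0, "wz": 0}, {"hand": 0, "x": -0.13, "y": -0.8, "z": 0.7, "wx": 0, "wy": 0, "wz": 0}, {"hand": 0, "x": -0.13, "y": -0.8, "z": 0.83, "wx": 0, "wy": 0, "wz": 0}, {"hand": 0, "x": -0.13, "y": -0.8, "z": 0.83, "wx": 0, "wy": 0, "wz": 0}])

```text
time_s: 7.4
eef_pos: [0.5614, 0.0583, 0.1045]
eef_rot: [179.9, 0.3, -7.5]
ft_force: [0.1, -0.0, -1.7]
width: 0.0091
grip_force: 49.2
```

Run:
```python
from h import *
a,_=avg("top",4);b,_=avg("side",4);np.savez("h1.npz",a=a,b=b);p,r=pose();print(p)
a=cv2.resize(a[150:260,215:345],(520,440),interpolation=cv2.INTER_CUBIC);b=cv2.resize(b[180:290,250:360],(440,440),interpolation=cv2.INTER_CUBIC)
cv2.imwrite("pics/c3.png",cv2.resize(np.hstack([a,b])[:,:,::-1],None,fx=.83,fy=.83).clip(0,255).astype(np.uint8))
```

```text
[0.56274619 0.06142568 0.10762763]
```

View pics/c3.png

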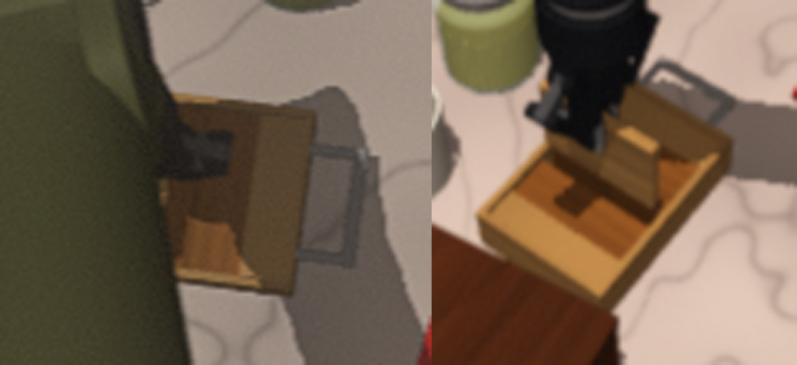

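The side view shows the divider hovering over the tray: near end at (658,210), slot hidden beneath it, mug and jar untouched. The arm blocks the top camera, so I'll measure the divider against the slot with the side camera alone.

Run:
```python
from h import *
np.set_printoptions(linewidth=220)
for _ in range(4): manip.snapshot("side"); p,r=pose(); print(p.round(4),r.as_euler("xyz",degrees=True).round(2))
b=np.load("h1.npz")["b"]; s0=np.load("side0.npz")["p"].astype(np.float32)
o=(.5613,.0478);yaw=82.72
print("side0 slot @.036 (x from -5mm.. +30)")
xs=np.arange(-.01,.035,.001)
for y in(-.045,-.03,-.015,0,.015,.03,.045):
    print(y,rect("side",s0,o,yaw,.036,xs,np.arange(y-.006,y+.006,.001)).mean((0,2)).round().astype(int))
zf=.1065-.043
print("tray ends side0 @.045")
print(rect("side",s0,o,yaw,.045,np.arange(.075,.105,.001),np.arange(-.04,.04,.002)).mean((0,2)).round().astype(int))
print(rect("side",s0,o,yaw,.045,np.arange(-.105,-.075,.001),np.arange(-.04,.04,.002)).mean((0,2)).round().astype(int))
print("now foot plane")
for y in(.02,.028,.036,.044,.05):
    print(y,rect("side",b,o,yaw,zf,xs,np.arange(y-.002,y+.002,.0005)).mean((0,2)).round().astype(int))
print("now top plane")
for y in(.02,.028,.036,.044,.05):
    print(y,rect("side",b,o,yaw,zf+.075,xs,np.arange(y-.002,y+.002,.0005)).mean((0,2)).round().astype(int))
print("end edge: along y, foot plane at x=.012, top plane")
ys=np.arange(.035,.075,.001)
print(rect("side",b,o,yaw,zf+.075,np.arange(.01,.013,.001),ys).mean((1,2)).round().astype(int))
```

```text
[0.5626 0.0615 0.1074] [-1.7997e+02 -3.0000e-02 -7.2500e+00]
[0.5625 0.0615 0.1073] [-1.7997e+02 -2.0000e-02 -7.2400e+00]
[0.5624 0.0615 0.1071] [-179.97   -0.     -7.24]
[0.5623 0.0615 0.107 ] [-1.7998e+02  1.0000e-02 -7.2400e+00]
side0 slot @.036 (x from -5mm.. +30)
-0.045 [67 66 65 65 65 65 66 67 68 68 68 68 67 65 61 56 52 46 41 38 36 36 36 37 39 42 47 53 59 65 71 74 76 76 76 76 75 73 73 73 72 72 72 72 72 72]
-0.03 [65 64 63 63 63 64 65 66 66 65 65 65 65 63 60 56 51 46 41 39 37 36 35 35 36 39 43 48 55 62 68 72 74 76 77 76 75 74 73 72 72 72 73 73 73 74]
-0.015 [63 62 62 61 62 63 64 64 65 65 65 65 64 62 58 53 48 43 39 36 34 34 34 35 35 38 42 48 55 62 68 73 76 77 77 76 76 75 75 74 73 73 72 72 73 74]
0 [67 67 67 67 67 68 69 70 70 70 70 69 68 65 61 56 50 44 39 36 34 33 33 34 35 35 38 44 53 61 69 74 77 79 79 78 77 76 75 73 72 71 70 71 73 74]
0.015 [69 69 70 70 70 70 70 70 71 71 71 71 71 69 66 61 55 49 44 40 38 37 36 36 37 39 44 50 57 65 70 74 77 78 79 78 77 76 76 75 74 73 72 72 73 74]
0.03 [69 70 70 70 71 71 70 70 71 72 73 73 71 69 65 60 54 48 43 40 37 36 35 35 36 38 42 47 55 62 69 74 7
[... 1635 characters left out ...]
125 129 132 134 135 132 124 112  98  84  72  66  64  64  65  66  68  70  71  71  71  71  70  70  69  68]
0.044 [ 67  66  66  66  66  66  66  66  65  65  66  66  66  65  67  72  81  94 107 118 126 131 134 135 134 131 123 112  98  84  74  67  64  64  65  66  68  69  70  71  71  71  71  70  69  68]
0.05 [ 66  66  66  66  66  66  66  66  66  66  66  65  66  66  67  70  77  88 100 110 118 123 125 126 126 124 118 107  94  81  72  67  64  64  65  66  67  69  70  71  72  72  71  71  70  68]
end edge: along y, foot plane at x=.012, top plane
[130 129 128 128 128 128 129 129 129 131 131 130 130 130 128 125 118 105  90  77  63  53  47  44  42  43  43  43  43  43  43  43  43  45  47  50  54  58  61  60]
```

Relative to the slot, the divider foot is about 0.8 mm too far along tray +x, and its yaw matches. I'll lower with that correction.

drive_tool(moves=[{"hand": 0, "x": 0, "y": 0.008, "z": 0.1, "wx": 0, "wy": 0, "wz": 0}, {"hand": 0, "x": 0, "y": 0.008, "z": 0.2, "wx": 0, "wy": 0, "wz": 0}, {"hand": 0, "x": 0, "y": 0.008, "z": 0.22, "wx": 0, "wy": 0, "wz": 0}, {"hand": 0, "x": 0, "y": 0.008, "z": 0.22, "wx": 0, "wy": 0, "wz": 0}, {"hand": 0, "x": 0, "y": 0.008, "z": 0.22, "wx": 0, "wy": 0, "wz": 0}, {"hand": 0, "x": 0, "y": 0.008, "z": 0.25, "wx": 0, "wy": 0, "wz": 0}, {"hand": 0, "x": 0, "y": 0.008, "z": 0.27, "wx": 0, "wy": 0, "wz": 0}, {"hand": 0, "x": 0, "y": 0.008, "z": 0.29, "wx": 0, "wy": 0, "wz": 0}, {"hand": 0, "x": 0, "y": 0.008, "z": 0.3, "wx": 0, "wy": 0, "wz": 0}, {"hand": 0, "x": 0, "y": 0.008, "z": 0.31, "wx": 0, "wy": 0, "wz": 0}, {"hand": 0, "x": 0, "y": 0.008, "z": 0.31, "wx": 0, "wy": 0, "wz": 0}])

```text
time_s: 9.1
eef_pos: [0.562, 0.0607, 0.0757]
eef_rot: [-180.0, 0.0, -7.3]
ft_force: [-0.2, -0.8, -0.9]
width: 0.0091
grip_force: 49.3
```

drive_tool(moves=[{"hand": 0, "x": 0, "y": 0, "z": 0.02, "wx": 0, "wy": 0, "wz": 0}, {"hand": 0, "x": 0, "y": 0, "z": 0.04, "wx": 0, "wy": 0, "wz": 0}, {"hand": 0, "x": 0, "y": 0, "z": 0.05, "wx": 0, "wy": 0, "wz": 0}, {"hand": 0, "x": 0, "y": 0, "z": 0.05, "wx": 0, "wy": 0, "wz": 0}])

```text
time_s: 9.5
eef_pos: [0.562, 0.0607, 0.0705]
eef_rot: [-180.0, 0.1, -7.2]
ft_force: [-0.2, 1.0, -1.2]
width: 0.0094
grip_force: 49.2
```

Free descent, so it's in the slot. Continuing down toward the floor (TCP about 0.049).

drive_tool(moves=[{"hand": 0, "x": 0, "y": 0, "z": 0.03, "wx": 0, "wy": 0, "wz": 0}, {"hand": 0, "x": 0, "y": 0, "z": 0.06, "wx": 0, "wy": 0, "wz": 0}, {"hand": 0, "x": 0, "y": 0, "z": 0.09, "wx": 0, "wy": 0, "wz": 0}, {"hand": 0, "x": 0, "y": 0, "z": 0.12, "wx": 0, "wy": 0, "wz": 0}, {"hand": 0, "x": 0, "y": 0, "z": 0.15, "wx": 0, "wy": 0, "wz": 0}, {"hand": 0, "x": 0, "y": 0, "z": 0.17, "wx": 0, "wy": 0, "wz": 0}, {"hand": 0, "x": 0, "y": 0, "z": 0.18, "wx": 0, "wy": 0, "wz": 0}, {"hand": 0, "x": 0, "y": 0, "z": 0.18, "wx": 0, "wy": 0, "wz": 0}])

```text
time_s: 10.3
eef_pos: [0.562, 0.0607, 0.0526]
eef_rot: [-180.0, 0.0, -7.2]
ft_force: [0.5, -0.9, -0.7]
width: 0.009
grip_force: 49.2
```

drive_tool(moves=[{"hand": 0, "x": 0, "y": 0, "z": 0.01, "wx": 0, "wy": 0, "wz": 0}, {"hand": 0, "x": 0, "y": 0, "z": 0.02, "wx": 0, "wy": 0, "wz": 0}, {"hand": 0, "x": 0, "y": 0, "z": 0.03, "wx": 0, "wy": 0, "wz": 0}, {"hand": 0, "x": 0, "y": 0, "z": 0.03, "wx": 0, "wy": 0, "wz": 0}])

```text
time_s: 10.7
eef_pos: [0.562, 0.0607, 0.0497]
eef_rot: [-180.0, 0.0, -7.3]
ft_force: [0.0, -0.4, -1.3]
width: 0.0096
grip_force: 49.2
```

drive_tool(moves=[{"hand": 0, "x": 0, "y": 0, "z": 0.005, "wx": 0, "wy": 0, "wz": 0}, {"hand": 0, "x": 0, "y": 0, "z": 0.01, "wx": 0, "wy": 0, "wz": 0}, {"hand": 0, "x": 0, "y": 0, "z": 0.01, "wx": 0, "wy": 0, "wz": 0}])

```text
time_s: 11.0
eef_pos: [0.562, 0.0607, 0.0487]
eef_rot: [-180.0, 0.0, -7.2]
ft_force: [0.4, -0.1, -0.8]
width: 0.0094
grip_force: 49.2
```

drive_tool(moves=[{"hand": 0, "x": 0, "y": 0, "z": 0.005, "wx": 0, "wy": 0, "wz": 0}, {"hand": 0, "x": 0, "y": 0, "z": 0.01, "wx": 0, "wy": 0, "wz": 0}, {"hand": 0, "x": 0, "y": 0, "z": 0.015, "wx": 0, "wy": 0, "wz": 0}, {"hand": 0, "x": 0, "y": 0, "z": 0.015, "wx": 0, "wy": 0, "wz": 0}])

```text
time_s: 11.4
eef_pos: [0.5621, 0.0607, 0.0482]
eef_rot: [-180.0, 0.0, -7.2]
ft_force: [-2.9, -0.7, 4.9]
width: 0.0092
grip_force: 50.3
```

drive_tool(moves=[{"hand": 0, "x": 0, "y": 0, "z": 0.005, "wx": 0, "wy": 0, "wz": 0}, {"hand": 0, "x": 0, "y": 0, "z": 0.01, "wx": 0, "wy": 0, "wz": 0}, {"hand": 0, "x": 0, "y": 0, "z": 0.01, "wx": 0, "wy": 0, "wz": 0}])

```text
time_s: 11.7
eef_pos: [0.5621, 0.0608, 0.0482]
eef_rot: [180.0, 0.0, -7.2]
ft_force: [-6.0, -0.7, 11.6]
width: 0.0093
grip_force: 51.3
```

On the floor (upward force 11.6 N at the expected height). Releasing.

drive_tool(moves=[{"hand": 0, "x": 0, "y": 0, "z": -0.015, "wx": 0, "wy": 0, "wz": 0}, {"hand": 0.4, "x": 0, "y": 0, "z": -0.015, "wx": 0, "wy": 0, "wz": 0}, {"hand": 0.4, "x": 0, "y": 0, "z": -0.015, "wx": 0, "wy": 0, "wz": 0}, {"hand": 0.4, "x": 0, "y": 0, "z": -0.015, "wx": 0, "wy": 0, "wz": 0}, {"hand": 0.4, "x": 0, "y": 0, "z": -0.015, "wx": 0, "wy": 0, "wz": 0}, {"hand": 0.4, "x": 0, "y": 0, "z": -0.015, "wx": 0, "wy": 0, "wz": 0}, {"hand": 0.4, "x": 0, "y": 0, "z": -0.3, "wx": 0, "wy": 0, "wz": 0}, {"hand": 0.4, "x": 0, "y": 0, "z": -0.6, "wx": 0, "wy": 0, "wz": 0}, {"hand": 0.4, "x": 0, "y": 0, "z": -1, "wx": 0, "wy": 0, "wz": 0}, {"hand": 0.4, "x": 0, "y": 0, "z": -1, "wx": 0, "wy": 0, "wz": 0}])

```text
time_s: 12.7
eef_pos: [0.566, 0.0614, 0.1522]
eef_rot: [-179.9, -0.6, -7.2]
ft_force: [0.2, 1.2, -0.1]
width: 0.0338
grip_force: 0.0
```

Run:
```python
from h import *
S=mk(-7.28)
plan([((.555,-.02,.17),S),((.545,-.10,.15),S)])
```

```text
xyz [-0.004  0.821 -0.18 ] w [-0.0004 -0.0015  0.0001] rows>=1.7
xyz [0.002 0.806 0.2  ] w [0. 0. 0.] rows>=1.7
```

drive_tool(moves=[{"hand": 0.4, "x": 0, "y": 0.82, "z": -0.18, "wx": 0, "wy": 0, "wz": 0}, {"hand": 0.4, "x": 0, "y": 0.82, "z": -0.18, "wx": 0, "wy": 0, "wz": 0}, {"hand": 0.4, "x": 0, "y": 0.82, "z": -0.18, "wx": 0, "wy": 0, "wz": 0}, {"hand": 0.4, "x": 0, "y": 0.82, "z": -0.18, "wx": 0, "wy": 0, "wz": 0}])

```text
time_s: 13.1
eef_pos: [0.5517, -0.0215, 0.164]
eef_rot: [-180.0, 0.0, -7.4]
ft_force: [0.5, 1.1, 0.3]
width: 0.034
grip_force: 0.0
```

drive_tool(moves=[{"hand": 0.4, "x": 0, "y": 0.95, "z": 0.2, "wx": 0, "wy": 0, "wz": 0}, {"hand": 0.4, "x": 0, "y": 0.95, "z": 0.2, "wx": 0, "wy": 0, "wz": 0}, {"hand": 0.4, "x": 0, "y": 0.95, "z": 0.2, "wx": 0, "wy": 0, "wz": 0}, {"hand": 0.4, "x": 0, "y": 0.95, "z": 0.2, "wx": 0, "wy": 0, "wz": 0}])

```text
time_s: 13.5
eef_pos: [0.5394, -0.1145, 0.1432]
eef_rot: [-179.9, 0.1, -7.3]
ft_force: [-0.1, 0.2, 0.2]
width: 0.0338
grip_force: 0.0
```

Run:
```python
from h import *
a,_=avg("top",4);b,_=avg("side",4);np.savez("h2.npz",a=a,b=b);p,r=pose();print(p)
a=cv2.resize(a[145:255,215:345],(520,440),interpolation=cv2.INTER_CUBIC);b=cv2.resize(b[180:290,250:360],(440,440),interpolation=cv2.INTER_CUBIC)
cv2.imwrite("pics/c4.png",cv2.resize(np.hstack([a,b])[:,:,::-1],None,fx=.83,fy=.83).clip(0,255).astype(np.uint8))
```

```text
[ 0.54008443 -0.11399966  0.14439437]
```

View pics/c4.png

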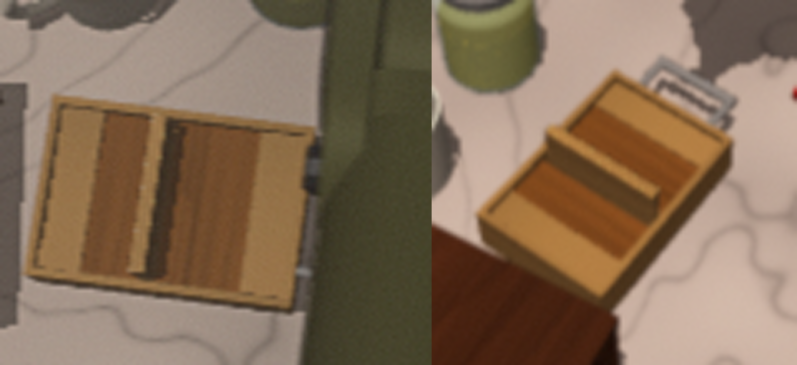

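The divider stands in the slot, full length between the walls (side view: (550,130)–(658,205)), and the tray hasn't moved. The robot frame reads about 1.7 mm further along the tray than the camera, which I'll allow for. Next is the pull bar.

Run:
```python
from h import *
S=mk(-7.28);p,_=pose()
plan([((.5457,-.0745,.10),S),((.5457,-.0745,.029),S)])
```

```text
xyz [ 0.007 -0.399  0.444] w [-0.0001  0.      0.0003] rows>=1.2
xyz [-0.   -0.    0.71] w [0. 0. 0.] rows>=1.4
```

drive_tool(moves=[{"hand": 0.3, "x": 0.007, "y": -0.2, "z": 0.2, "wx": 0, "wy": 0, "wz": 0}, {"hand": 0.3, "x": 0.007, "y": -0.4, "z": 0.4, "wx": 0, "wy": 0, "wz": 0}, {"hand": 0.3, "x": 0.007, "y": -0.4, "z": 0.44, "wx": 0, "wy": 0, "wz": 0}, {"hand": 0.3, "x": 0.007, "y": -0.4, "z": 0.44, "wx": 0, "wy": 0, "wz": 0}, {"hand": 0.3, "x": 0.007, "y": -0.4, "z": 0.44, "wx": 0, "wy": 0, "wz": 0}, {"hand": 0.3, "x": 0.007, "y": -0.4, "z": 0.44, "wx": 0, "wy": 0, "wz": 0}, {"hand": 0.3, "x": 0.007, "y": -0.4, "z": 0.44, "wx": 0, "wy": 0, "wz": 0}])

```text
time_s: 14.6
eef_pos: [0.546, -0.0763, 0.1011]
eef_rot: [-180.0, -0.1, -7.3]
ft_force: [0.8, 0.3, 0.5]
width: 0.0255
grip_force: 0.0
```

Run:
```python
from h import *
print(pose()[0]);plan([((.5457,-.0745,.029),mk(-7.28))])
```

```text
[ 0.54600685 -0.07632424  0.1010759 ]
xyz [-0.006 -0.018  0.721] w [-0.     -0.0001 -0.0001] rows>=1.4
```

drive_tool(moves=[{"hand": 0.3, "x": -0.006, "y": -0.018, "z": 0.15, "wx": 0, "wy": 0, "wz": 0}, {"hand": 0.3, "x": -0.006, "y": -0.018, "z": 0.3, "wx": 0, "wy": 0, "wz": 0}, {"hand": 0.3, "x": -0.006, "y": -0.018, "z": 0.42, "wx": 0, "wy": 0, "wz": 0}, {"hand": 0.3, "x": -0.006, "y": -0.018, "z": 0.52, "wx": 0, "wy": 0, "wz": 0}, {"hand": 0.3, "x": -0.006, "y": -0.018, "z": 0.6, "wx": 0, "wy": 0, "wz": 0}, {"hand": 0.3, "x": -0.006, "y": -0.018, "z": 0.66, "wx": 0, "wy": 0, "wz": 0}, {"hand": 0.3, "x": -0.006, "y": -0.018, "z": 0.7, "wx": 0, "wy": 0, "wz": 0}, {"hand": 0.3, "x": -0.006, "y": -0.018, "z": 0.72, "wx": 0, "wy": 0, "wz": 0}, {"hand": 0.3, "x": -0.006, "y": -0.018, "z": 0.72, "wx": 0, "wy": 0, "wz": 0}])

```text
time_s: 15.5
eef_pos: [0.5452, -0.0734, 0.0282]
eef_rot: [-180.0, 0.0, -7.2]
ft_force: [0.4, 0.3, -0.3]
width: 0.0255
grip_force: 0.0
```

drive_tool(moves=[{"hand": 0, "x": 0, "y": 0, "z": 0, "wx": 0, "wy": 0, "wz": 0}, {"hand": 0, "x": 0, "y": 0, "z": 0, "wx": 0, "wy": 0, "wz": 0}, {"hand": 0, "x": 0, "y": 0, "z": 0, "wx": 0, "wy": 0, "wz": 0}, {"hand": 0, "x": 0, "y": 0, "z": 0, "wx": 0, "wy": 0, "wz": 0}, {"hand": 0, "x": 0, "y": 0, "z": 0, "wx": 0, "wy": 0, "wz": 0}, {"hand": 0, "x": 0, "y": 0, "z": 0, "wx": 0, "wy": 0, "wz": 0}], grip_force=80)

```text
time_s: 16.1
eef_pos: [0.5456, -0.0734, 0.0289]
eef_rot: [-180.0, -0.0, -7.2]
ft_force: [-0.5, 1.9, 6.3]
width: 0.0066
grip_force: 78.6
```

Run:
```python
from h import *
o=manip.get_obs();print(o["eef_pos"],o["ft_force"],o["wrist_torque"]);
z=o["eef_pos"][2]
plan([((.5625,-.066,z),mk(0)),((.5625,.03,z),mk(0)),((.5625,.12,z),mk(0)),((.5625,.1425,z),mk(0))])
```

```text
[ 0.54557331 -0.07336173  0.02890337] [-0.50318512  1.85395551  6.32042882] [0.10127879 0.26875271 0.00648034]
xyz [ 0.159 -0.094  0.   ] w [-0.0001 -0.0001 -0.0201] rows>=0.8
xyz [ 0.   -0.96 -0.  ] w [0. 0. 0.] rows>=1.9
xyz [ 0.  -0.9 -0. ] w [0. 0. 0.] rows>=1.8
xyz [ 0.    -0.225 -0.   ] w [0. 0. 0.] rows>=0.4
```

The opening reads 6.6 mm with an upward force, so the pads are pinching only the top of the round bar. I'll release and regrip lower, tilted 10° away from the bay so the gripper body clears its roof.

Run:
```python
from h import *
S=mk(-7.25,10);d=S.as_matrix()[:,2]
b=np.array([.5456,-.0734,.038]);print(b+.019*d)
plan([(b+.019*d,S)])
```

```text
[ 0.54601637 -0.07012706  0.01928865]
xyz [ 0.    -0.033  0.096] w [ 0.0277 -0.0001  0.    ] rows>=1.2
```

drive_tool(moves=[{"hand": 0.27, "x": 0, "y": 0, "z": 0, "wx": 0, "wy": 0, "wz": 0}, {"hand": 0.27, "x": 0, "y": 0, "z": 0, "wx": 0, "wy": 0, "wz": 0}, {"hand": 0.27, "x": 0, "y": 0, "z": 0, "wx": 0, "wy": 0, "wz": 0}, {"hand": 0.27, "x": 0, "y": 0, "z": 0, "wx": 0, "wy": 0, "wz": 0}, {"hand": 0.27, "x": 0, "y": -0.017, "z": 0.048, "wx": 0.014, "wy": 0, "wz": 0}, {"hand": 0.27, "x": 0, "y": -0.033, "z": 0.096, "wx": 0.0277, "wy": 0, "wz": 0}, {"hand": 0.27, "x": 0, "y": -0.033, "z": 0.096, "wx": 0.0277, "wy": 0, "wz": 0}, {"hand": 0.27, "x": 0, "y": -0.033, "z": 0.096, "wx": 0.0277, "wy": 0, "wz": 0}])

```text
time_s: 16.9
eef_pos: [0.5452, -0.0707, 0.0184]
eef_rot: [-170.1, 0.1, -7.3]
ft_force: [0.2, 0.4, 0.1]
width: 0.0229
grip_force: 0.0
```

drive_tool(moves=[{"hand": 0, "x": 0, "y": 0, "z": 0, "wx": 0, "wy": 0, "wz": 0}, {"hand": 0, "x": 0, "y": 0, "z": 0, "wx": 0, "wy": 0, "wz": 0}, {"hand": 0, "x": 0, "y": 0, "z": 0, "wx": 0, "wy": 0, "wz": 0}, {"hand": 0, "x": 0, "y": 0, "z": 0, "wx": 0, "wy": 0, "wz": 0}, {"hand": 0, "x": 0, "y": 0, "z": 0, "wx": 0, "wy": 0, "wz": 0}, {"hand": 0, "x": 0, "y": 0, "z": 0, "wx": 0, "wy": 0, "wz": 0}], grip_force=60)

```text
time_s: 17.5
eef_pos: [0.5458, -0.0691, 0.0189]
eef_rot: [-170.0, 0.0, -7.2]
ft_force: [0.1, 2.5, 0.9]
width: 0.0076
grip_force: 58.6
```

Run:
```python
from h import *
o=manip.get_obs();p=o["eef_pos"];print(p,o["eef_rot"],o["ft_force"],o["wrist_torque"]);
z=p[2]
plan([((.5625,-.062,z),mk(0,10)),((.5625,.03,z),mk(0,10)),((.5625,.12,z),mk(0,10)),((.5625,.1458,z),mk(0,10))])
```

```text
[ 0.54582617 -0.06909877  0.01893539] [-1.69951293e+02  1.20133188e-02 -7.20328678e+00] [0.09191179 2.5207485  0.94052844] [ 0.28999879 -0.0577233   0.01244727]
xyz [ 0.157 -0.09   0.016] w [-0.0001 -0.0035 -0.0197] rows>=0.8
xyz [ 0.    -0.906  0.16 ] w [0. 0. 0.] rows>=1.8
xyz [ 0.    -0.886  0.156] w [0. 0. 0.] rows>=1.8
xyz [ 0.    -0.254  0.045] w [0. 0. 0.] rows>=0.5
```

drive_tool(moves=[{"hand": 0, "x": 0.04, "y": -0.022, "z": 0.004, "wx": 0, "wy": -0.001, "wz": -0.005}, {"hand": 0, "x": 0.08, "y": -0.045, "z": 0.008, "wx": 0, "wy": -0.0018, "wz": -0.01}, {"hand": 0, "x": 0.12, "y": -0.068, "z": 0.012, "wx": 0, "wy": -0.0026, "wz": -0.015}, {"hand": 0, "x": 0.157, "y": -0.09, "z": 0.016, "wx": 0, "wy": -0.0035, "wz": -0.0197}, {"hand": 0, "x": 0.157, "y": -0.09, "z": 0.016, "wx": 0, "wy": -0.0035, "wz": -0.0197}, {"hand": 0, "x": 0.157, "y": -0.09, "z": 0.016, "wx": 0, "wy": -0.0035, "wz": -0.0197}, {"hand": 0, "x": 0.157, "y": -0.09, "z": 0.016, "wx": 0, "wy": -0.0035, "wz": -0.0197}])

```text
time_s: 18.2
eef_pos: [0.5633, -0.0636, 0.0189]
eef_rot: [-170.0, -0.1, -0.1]
ft_force: [2.1, -4.2, 2.1]
width: 0.0079
grip_force: 59.1
```

Run:
```python
from h import *
np.set_printoptions(precision=4,suppress=True)
a,d=avg("top",4);b,_=avg("side",4);np.savez("h3.npz",a=a,b=b,d=d);o=manip.get_obs();p=o["eef_pos"];print(p,o["eef_rot"],o["ft_force"])
x=cv2.resize(a[145:255,190:320],(520,440),interpolation=cv2.INTER_CUBIC);b=cv2.resize(b[180:290,250:360],(440,440),interpolation=cv2.INTER_CUBIC)
cv2.imwrite("pics/c5.png",cv2.resize(np.hstack([x,b])[:,:,::-1],None,fx=.83,fy=.83).clip(0,255).astype(np.uint8))
plan([((.5625,.03,p[2]),mk(0,10)),((.5625,.12,p[2]),mk(0,10))])
```

```text
[ 0.5627 -0.0633  0.0189] [-170.0185   -0.0203   -0.0662] [ 2.4078 -3.8731  4.0403]
xyz [-0.003 -0.919  0.162] w [ 0.0001 -0.0001 -0.0002] rows>=1.9
xyz [ 0.    -0.886  0.156] w [0. 0. 0.] rows>=1.8
```

View pics/c5.png

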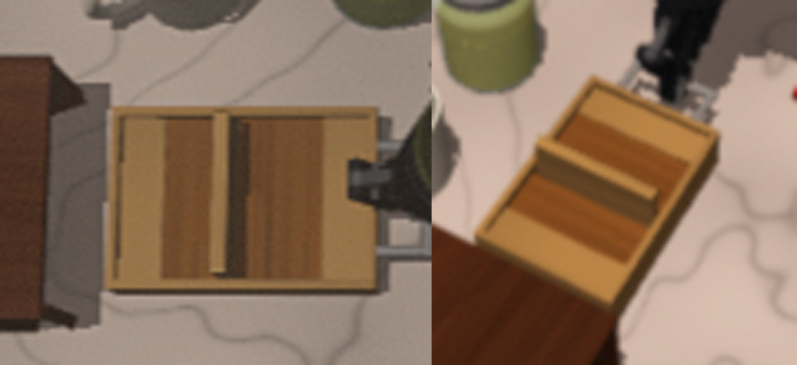

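The tray is now square to the bay (rim corners (112,108), (108,290), (378,108), (376,290)), with the divider seated. Checking lateral centring.

Run:
```python
from h import *
q=np.array([(112,108),(108,290),(378,108),(376,290)]);print(px2w("top",q/3.32-.4+[190,145],.045).round(4))
a=np.load("h3.npz")["a"]
# tray side walls at .045: profile along world x, for y slices ; bay mouth walls
for y in(-.01,.03,.06,.10):
    l=rect("top",a,(0,0),0,.045,np.arange(.485,.640,.001),np.arange(y-.008,y+.008,.001))
    l=cv2.GaussianBlur((l[...,0]-l[...,2]).mean(0)[None],(1,1),0)[0]; m=np.nonzero(l>np.median(l)*.6)[0]; print(y,.485+.001*m.min(),.485+.001*m.max())
```

```text
[[ 0.6255  0.1469  0.045 ]
 [ 0.5017  0.1452  0.045 ]
 [ 0.6249 -0.0336  0.045 ]
 [ 0.5012 -0.0329  0.045 ]]
-0.01 0.502 0.626
0.03 0.502 0.626
0.06 0.485 0.64
0.1 0.502 0.627
```

drive_tool(moves=[{"hand": 0, "x": -0.005, "y": -0.08, "z": 0.014, "wx": 0, "wy": 0, "wz": 0}, {"hand": 0, "x": -0.01, "y": -0.2, "z": 0.035, "wx": 0, "wy": 0, "wz": 0}, {"hand": 0, "x": -0.01, "y": -0.32, "z": 0.056, "wx": 0, "wy": 0, "wz": 0}, {"hand": 0, "x": -0.01, "y": -0.44, "z": 0.078, "wx": 0, "wy": 0, "wz": 0}, {"hand": 0, "x": -0.01, "y": -0.55, "z": 0.097, "wx": 0, "wy": 0, "wz": 0}, {"hand": 0, "x": -0.01, "y": -0.65, "z": 0.115, "wx": 0, "wy": 0, "wz": 0}, {"hand": 0, "x": -0.01, "y": -0.72, "z": 0.127, "wx": 0, "wy": 0, "wz": 0}, {"hand": 0, "x": -0.01, "y": -0.72, "z": 0.127, "wx": 0, "wy": 0, "wz": 0}])

```text
time_s: 19.4
eef_pos: [0.5607, 0.011, 0.0189]
eef_rot: [-170.0, 0.1, 0.0]
ft_force: [0.6, -3.0, 6.1]
width: 0.008
grip_force: 59.4
```

drive_tool(moves=[{"hand": 0, "x": 0, "y": -0.1, "z": 0.018, "wx": 0, "wy": 0, "wz": 0}, {"hand": 0, "x": 0, "y": -0.22, "z": 0.039, "wx": 0, "wy": 0, "wz": 0}, {"hand": 0, "x": 0, "y": -0.34, "z": 0.06, "wx": 0, "wy": 0, "wz": 0}, {"hand": 0, "x": 0, "y": -0.46, "z": 0.081, "wx": 0, "wy": 0, "wz": 0}, {"hand": 0, "x": 0, "y": -0.58, "z": 0.102, "wx": 0, "wy": 0, "wz": 0}, {"hand": 0, "x": 0, "y": -0.7, "z": 0.123, "wx": 0, "wy": 0, "wz": 0}, {"hand": 0, "x": 0, "y": -0.8, "z": 0.141, "wx": 0, "wy": 0, "wz": 0}, {"hand": 0, "x": 0, "y": -0.88, "z": 0.155, "wx": 0, "wy": 0, "wz": 0}, {"hand": 0, "x": 0, "y": -0.88, "z": 0.155, "wx": 0, "wy": 0, "wz": 0}])

```text
time_s: 20.3
eef_pos: [0.5606, 0.1003, 0.0189]
eef_rot: [-170.0, 0.1, 0.0]
ft_force: [0.3, -3.0, 7.3]
width: 0.0079
grip_force: 59.5
```

drive_tool(moves=[{"hand": 0, "x": 0, "y": -0.08, "z": 0.014, "wx": 0, "wy": 0, "wz": 0}, {"hand": 0, "x": 0, "y": -0.16, "z": 0.028, "wx": 0, "wy": 0, "wz": 0}, {"hand": 0, "x": 0, "y": -0.24, "z": 0.042, "wx": 0, "wy": 0, "wz": 0}, {"hand": 0, "x": 0, "y": -0.32, "z": 0.056, "wx": 0, "wy": 0, "wz": 0}, {"hand": 0, "x": 0, "y": -0.38, "z": 0.067, "wx": 0, "wy": 0, "wz": 0}, {"hand": 0, "x": 0, "y": -0.38, "z": 0.067, "wx": 0, "wy": 0, "wz": 0}])

```text
time_s: 20.9
eef_pos: [0.5607, 0.1379, 0.0189]
eef_rot: [-170.1, 0.1, 0.0]
ft_force: [1.3, -3.9, 7.5]
width: 0.008
grip_force: 59.6
```

drive_tool(moves=[{"hand": 0, "x": 0, "y": -0.015, "z": 0.003, "wx": 0, "wy": 0, "wz": 0}, {"hand": 0, "x": 0, "y": -0.03, "z": 0.005, "wx": 0, "wy": 0, "wz": 0}, {"hand": 0, "x": 0, "y": -0.045, "z": 0.008, "wx": 0, "wy": 0, "wz": 0}, {"hand": 0, "x": 0, "y": -0.045, "z": 0.008, "wx": 0, "wy": 0, "wz": 0}])

```text
time_s: 21.3
eef_pos: [0.5608, 0.1387, 0.0189]
eef_rot: [-170.3, 0.2, -0.1]
ft_force: [-1.3, -12.7, 12.5]
width: 0.0077
grip_force: 60.0
```

Contact came about 7 mm earlier than expected. Checking by eye before pushing on.

Run:
```python
from h import *
a,d=avg("top",3);b,_=avg("side",3);np.savez("h4.npz",a=a,b=b,d=d);o=manip.get_obs();print(o["eef_pos"],o["ft_force"],o["wrist_torque"])
x=cv2.resize(a[145:255,150:280],(473,400),interpolation=cv2.INTER_CUBIC);b=cv2.resize(b[180:300,230:328],(327,400),interpolation=cv2.INTER_CUBIC)
cv2.imwrite("pics/c6.png",np.hstack([x,b])[:,:,::-1].clip(0,255).astype(np.uint8))
```

```text
[0.56083207 0.1386594  0.01886547] [ -1.81519336 -11.79646203  11.57812363] [-1.83020596  0.28703965  0.11763449]
```

View pics/c6.png

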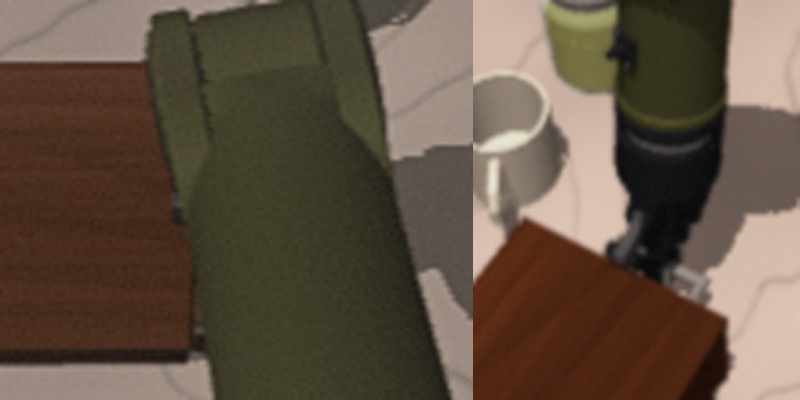

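The top view shows a dark finger knuckle at (180,208) touching the bay's front edge, so the hand is what stopped, not the tray. I'll back off, release, and push the bar from behind with closed, more tilted fingers.

drive_tool(moves=[{"hand": 0, "x": 0, "y": 0.06, "z": -0.01, "wx": 0, "wy": 0, "wz": 0}, {"hand": 0, "x": 0, "y": 0.13, "z": -0.023, "wx": 0, "wy": 0, "wz": 0}, {"hand": 0, "x": 0, "y": 0.18, "z": -0.032, "wx": 0, "wy": 0, "wz": 0}, {"hand": 0, "x": 0, "y": 0.18, "z": -0.032, "wx": 0, "wy": 0, "wz": 0}, {"hand": 0.27, "x": 0, "y": 0.18, "z": -0.032, "wx": 0, "wy": 0, "wz": 0}, {"hand": 0.27, "x": 0, "y": 0.18, "z": -0.032, "wx": 0, "wy": 0, "wz": 0}, {"hand": 0.27, "x": 0, "y": 0.18, "z": -0.032, "wx": 0, "wy": 0, "wz": 0}, {"hand": 0.27, "x": 0, "y": 0.18, "z": -0.032, "wx": 0, "wy": 0, "wz": 0}, {"hand": 0.27, "x": 0, "y": 0.18, "z": -0.2, "wx": 0, "wy": 0, "wz": 0}, {"hand": 0.27, "x": 0, "y": 0.18, "z": -0.4, "wx": 0, "wy": 0, "wz": 0}, {"hand": 0.27, "x": 0, "y": 0.18, "z": -0.6, "wx": 0, "wy": 0, "wz": 0}, {"hand": 0, "x": 0, "y": 0.18, "z": -0.6, "wx": 0, "wy": 0, "wz": 0}])

```text
time_s: 22.8
eef_pos: [0.5635, 0.114, 0.0771]
eef_rot: [-170.0, -0.2, -0.1]
ft_force: [0.1, 0.4, -0.2]
width: 0.0096
grip_force: 0.0
```

Run:
```python
from h import *
print(pose()[0]); S=mk(0,25)
plan([((.561,.07,.075),S),((.561,.075,.025),S),((.561,.11,.025),S)])
```

```text
[0.56350975 0.11402837 0.0771335 ]
xyz [-0.024  0.437 -0.056] w [ 0.0417 -0.0007 -0.0001] rows>=1.7
xyz [0.    0.166 0.474] w [0. 0. 0.] rows>=1.0
xyz [ 0.    -0.317  0.148] w [0. 0. 0.] rows>=0.7
```

Run:
```python
from h import *
S=mk(0,10)
plan([((.561,.07,.077),S),((.561,.07,.022),S),((.561,.10,.022),S)])
```

```text
xyz [-0.024  0.434 -0.075] w [ 0.     -0.0007 -0.0002] rows>=0.9
xyz [0.    0.096 0.542] w [0. 0. 0.] rows>=1.1
xyz [ 0.    -0.295  0.052] w [0. 0. 0.] rows>=0.6
```

drive_tool(moves=[{"hand": 0, "x": -0.024, "y": 0.2, "z": -0.035, "wx": 0, "wy": 0, "wz": 0}, {"hand": 0, "x": -0.024, "y": 0.434, "z": -0.075, "wx": 0, "wy": 0, "wz": 0}, {"hand": 0, "x": -0.024, "y": 0.434, "z": -0.075, "wx": 0, "wy": 0, "wz": 0}, {"hand": 0, "x": -0.024, "y": 0.434, "z": -0.075, "wx": 0, "wy": 0, "wz": 0}, {"hand": 0, "x": -0.024, "y": 0.434, "z": -0.075, "wx": 0, "wy": 0, "wz": 0}])

```text
time_s: 23.3
eef_pos: [0.5585, 0.0716, 0.0739]
eef_rot: [-170.0, 0.1, 0.0]
ft_force: [-0.6, 0.1, 0.1]
width: -0.0003
grip_force: 0.0
```

drive_tool(moves=[{"hand": 0, "x": 0, "y": 0.035, "z": 0.2, "wx": 0, "wy": 0, "wz": 0}, {"hand": 0, "x": 0, "y": 0.07, "z": 0.4, "wx": 0, "wy": 0, "wz": 0}, {"hand": 0, "x": 0, "y": 0.096, "z": 0.54, "wx": 0, "wy": 0, "wz": 0}, {"hand": 0, "x": 0, "y": 0.096, "z": 0.54, "wx": 0, "wy": 0, "wz": 0}, {"hand": 0, "x": 0, "y": 0.096, "z": 0.54, "wx": 0, "wy": 0, "wz": 0}])

```text
time_s: 23.8
eef_pos: [0.559, 0.071, 0.0197]
eef_rot: [-170.0, 0.1, -0.0]
ft_force: [0.0, 0.2, 0.0]
width: 0.0
grip_force: 0.0
```

drive_tool(moves=[{"hand": 0, "x": 0, "y": -0.08, "z": 0.014, "wx": 0, "wy": 0, "wz": 0}, {"hand": 0, "x": 0, "y": -0.16, "z": 0.028, "wx": 0, "wy": 0, "wz": 0}, {"hand": 0, "x": 0, "y": -0.24, "z": 0.042, "wx": 0, "wy": 0, "wz": 0}, {"hand": 0, "x": 0, "y": -0.3, "z": 0.053, "wx": 0, "wy": 0, "wz": 0}, {"hand": 0, "x": 0, "y": -0.3, "z": 0.053, "wx": 0, "wy": 0, "wz": 0}])

```text
time_s: 24.3
eef_pos: [0.5589, 0.1026, 0.0199]
eef_rot: [-170.0, 0.0, 0.1]
ft_force: [0.1, 0.1, -0.7]
width: 0.0002
grip_force: 0.0
```

drive_tool(moves=[{"hand": 0, "x": 0.018, "y": -0.05, "z": 0.009, "wx": 0, "wy": 0, "wz": 0}, {"hand": 0, "x": 0.018, "y": -0.1, "z": 0.018, "wx": 0, "wy": 0, "wz": 0}, {"hand": 0, "x": 0.018, "y": -0.15, "z": 0.026, "wx": 0, "wy": 0, "wz": 0}, {"hand": 0, "x": 0.018, "y": -0.15, "z": 0.026, "wx": 0, "wy": 0, "wz": 0}])

```text
time_s: 24.7
eef_pos: [0.5608, 0.1163, 0.0196]
eef_rot: [-170.0, 0.0, -0.0]
ft_force: [1.0, -2.2, -0.2]
width: -0.0001
grip_force: 0.6
```

drive_tool(moves=[{"hand": 0, "x": 0, "y": -0.03, "z": 0.005, "wx": 0, "wy": 0, "wz": 0}, {"hand": 0, "x": 0, "y": -0.06, "z": 0.01, "wx": 0, "wy": 0, "wz": 0}, {"hand": 0, "x": 0, "y": -0.06, "z": 0.01, "wx": 0, "wy": 0, "wz": 0}])

```text
time_s: 25.0
eef_pos: [0.5606, 0.1226, 0.0196]
eef_rot: [-170.0, 0.1, -0.0]
ft_force: [0.1, -1.7, 0.3]
width: 0.0003
grip_force: 0.9
```

drive_tool(moves=[{"hand": 0, "x": 0, "y": -0.02, "z": 0.003, "wx": 0, "wy": 0, "wz": 0}, {"hand": 0, "x": 0, "y": -0.04, "z": 0.007, "wx": 0, "wy": 0, "wz": 0}, {"hand": 0, "x": 0, "y": -0.04, "z": 0.007, "wx": 0, "wy": 0, "wz": 0}])

```text
time_s: 25.3
eef_pos: [0.5608, 0.1263, 0.0196]
eef_rot: [-170.0, 0.0, -0.0]
ft_force: [0.8, -2.0, -0.6]
width: -0.0003
grip_force: 1.3
```

Pushing at about 2 N. Creeping on until the back stop shows in the force.

drive_tool(moves=[{"hand": 0, "x": 0, "y": -0.02, "z": 0.003, "wx": 0, "wy": 0, "wz": 0}, {"hand": 0, "x": 0, "y": -0.04, "z": 0.007, "wx": 0, "wy": 0, "wz": 0}, {"hand": 0, "x": 0, "y": -0.04, "z": 0.007, "wx": 0, "wy": 0, "wz": 0}])

```text
time_s: 25.6
eef_pos: [0.5617, 0.1268, 0.0196]
eef_rot: [-170.2, -0.0, -0.2]
ft_force: [0.9, -9.1, 0.5]
width: -0.0003
grip_force: 4.4
```

drive_tool(moves=[{"hand": 0, "x": 0, "y": -0.01, "z": 0.002, "wx": 0, "wy": 0, "wz": 0}, {"hand": 0, "x": 0, "y": -0.02, "z": 0.003, "wx": 0, "wy": 0, "wz": 0}, {"hand": 0, "x": 0, "y": -0.02, "z": 0.003, "wx": 0, "wy": 0, "wz": 0}])

```text
time_s: 25.9
eef_pos: [0.5621, 0.1269, 0.0196]
eef_rot: [-170.3, -0.0, -0.2]
ft_force: [1.7, -12.1, 1.0]
width: 0.0003
grip_force: 5.9
```

drive_tool(moves=[{"hand": 0, "x": 0, "y": -0.01, "z": 0.002, "wx": 0, "wy": 0, "wz": 0}, {"hand": 0, "x": 0, "y": -0.02, "z": 0.003, "wx": 0, "wy": 0, "wz": 0}, {"hand": 0, "x": 0, "y": -0.02, "z": 0.003, "wx": 0, "wy": 0, "wz": 0}])

```text
time_s: 26.2
eef_pos: [0.5621, 0.127, 0.0196]
eef_rot: [-170.4, -0.0, -0.3]
ft_force: [0.5, -16.2, 4.1]
width: -0.0001
grip_force: 7.6
```

Stopped firmly. Retreating clear and checking with the cameras.

drive_tool(moves=[{"hand": 0, "x": 0, "y": 0.15, "z": -0.03, "wx": 0, "wy": 0, "wz": 0}, {"hand": 0, "x": 0, "y": 0.35, "z": -0.06, "wx": 0, "wy": 0, "wz": 0}, {"hand": 0, "x": 0, "y": 0.6, "z": -0.3, "wx": 0, "wy": 0, "wz": 0}, {"hand": 0, "x": 0, "y": 0.98, "z": -0.8, "wx": 0, "wy": 0, "wz": 0}, {"hand": 0, "x": 0, "y": 0.98, "z": -0.8, "wx": 0, "wy": 0, "wz": 0}, {"hand": 0, "x": 0, "y": 0.98, "z": -0.8, "wx": 0, "wy": 0, "wz": 0}])

```text
time_s: 26.8
eef_pos: [0.5625, 0.0226, 0.0834]
eef_rot: [-170.0, -0.2, -0.2]
ft_force: [-0.3, 0.1, -1.0]
width: 0.0003
grip_force: 0.0
```

drive_tool(moves=[{"hand": 0, "x": 0, "y": 0.9, "z": -0.3, "wx": 0, "wy": 0, "wz": 0}, {"hand": 0, "x": 0, "y": 0.9, "z": -0.3, "wx": 0, "wy": 0, "wz": 0}, {"hand": 0, "x": 0, "y": 0.9, "z": -0.3, "wx": 0, "wy": 0, "wz": 0}, {"hand": 0, "x": 0, "y": 0.9, "z": -0.3, "wx": 0, "wy": 0, "wz": 0}])

```text
time_s: 27.2
eef_pos: [0.5603, -0.0687, 0.0944]
eef_rot: [-169.9, 0.1, -0.1]
ft_force: [-0.3, 0.8, -0.5]
width: 0.0004
grip_force: 0.0
```

Run:
```python
from h import *
np.set_printoptions(precision=4,suppress=True,linewidth=200)
a,d=avg("top",5);b,_=avg("side",3);np.savez("h5.npz",a=a,b=b,d=d);print(pose()[0])
x=cv2.resize(a[100:255,150:330],(465,400),interpolation=cv2.INTER_CUBIC);bb=cv2.resize(b[160:300,210:327],(334,400),interpolation=cv2.INTER_CUBIC)
cv2.imwrite("pics/c7.png",np.hstack([x,bb])[:,:,::-1].clip(0,255).astype(np.uint8))
ys=np.arange(.12,.2,.002)
for x0 in(.52,.60): print(x0,np.c_[ys*1000,rect("top",a,(0,0),0,.045,np.arange(x0-.006,x0+.006,.002),ys).mean(1)].round().astype(int).tolist())
print([[int(1000*y),int(v)] for y,v in zip(np.arange(.115,.16,.002),rect("top",a,(0,0),0,.043,np.arange(.555,.570,.002),np.arange(.115,.16,.002)).mean((1,2)))])
```

```text
[ 0.5607 -0.069   0.0954]
0.52 [[120, 145, 130, 120], [122, 122, 109, 100], [124, 122, 109, 100], [126, 122, 110, 101], [128, 126, 113, 105], [130, 134, 120, 110], [132, 134, 120, 111], [134, 126, 114, 105], [136, 121, 110, 102], [138, 124, 113, 106], [140, 131, 120, 113], [142, 132, 122, 114], [144, 132, 121, 114], [146, 133, 122, 115], [148, 124, 114, 107], [150, 108, 100, 94], [152, 104, 96, 90], [154, 105, 97, 91], [156, 106, 98, 92], [158, 106, 98, 92], [160, 107, 98, 92], [162, 108, 100, 94], [164, 106, 98, 92], [166, 93, 85, 78], [168, 69, 61, 53], [170, 66, 57, 50], [172, 67, 58, 52], [174, 68, 59, 51], [176, 74, 61, 47], [178, 83, 65, 46], [180, 88, 69, 48], [182, 89, 70, 50], [184, 89, 70, 49], [186, 82, 64, 46], [188, 64, 50, 38], [190, 59, 42, 34], [192, 72, 47, 36], [194, 77, 50, 37], [196, 75, 49, 36], [198, 76, 49, 37], [200, 76, 49, 37]]
0.6 [[120, 160, 144, 133], [122, 156, 141, 131], [124, 156, 141, 130], [126, 157, 142, 131], [128, 158, 143, 132], [130, 161, 145, 134], [132, 159, 144, 133], [134, 148, 133, 123], [136, 132, 120, 111], [138, 129, 118, 110], [140, 140
[... 175 characters left out ...]
9, 93], [158, 108, 100, 94], [160, 107, 100, 93], [162, 108, 101, 95], [164, 104, 96, 91], [166, 88, 80, 74], [168, 72, 64, 56], [170, 67, 58, 51], [172, 68, 60, 53], [174, 67, 59, 52], [176, 72, 59, 48], [178, 79, 63, 45], [180, 83, 65, 46], [182, 85, 67, 48], [184, 86, 68, 48], [186, 81, 64, 46], [188, 65, 51, 40], [190, 60, 42, 34], [192, 73, 48, 37], [194, 79, 53, 40], [196, 78, 51, 38], [198, 77, 50, 37], [200, 77, 50, 37]]
[[115, 150], [117, 152], [119, 152], [121, 133], [123, 95], [125, 84], [127, 83], [129, 103], [131, 140], [133, 153], [135, 119], [137, 86], [139, 100], [141, 112], [143, 114], [145, 127], [147, 143], [149, 129], [151, 95], [153, 84], [155, 86], [157, 88], [159, 88]]
```

View pics/c7.png

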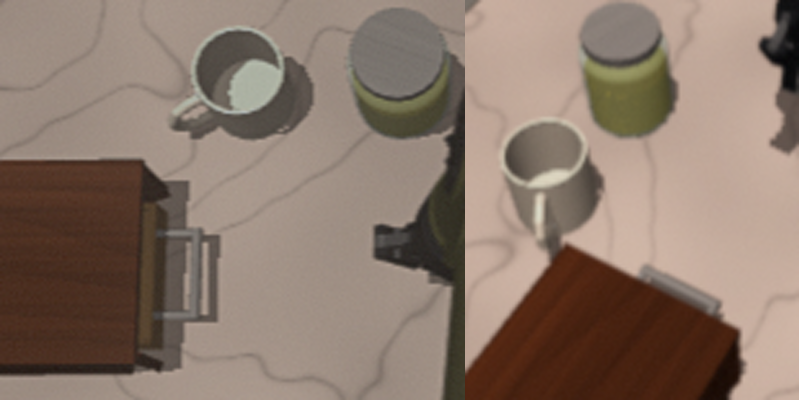

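The tray's rear wall is flush with the bay front (y ≈ 0.176, the same at both sides). The bar sits at y ≈ 0.143, and the mug and jar are where they started. The hand is well clear, so I'm handing in.

```bash
python3 -c "
from plant import manip
print(manip.close_job())"
```

```text
the job is handed in; nothing more can be done
None
```

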